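# Refit the hook-in battery cover on the preamplifier

## Robot

A 6-joint arm with a two-finger parallel gripper is mounted at the origin on a cart in front of the work surface, level with it; the furniture and walls round the work are solid. World frame = base frame: x ahead of the robot, y to its left, z up, the work surface at z = 0. Lengths are in mm, angles in rad, forces in N, time in s.
With the tool pointing down it reaches from about 350 to 975 mm from the base axis. Payload 7.1 kg.
Tool frame: the origin (TCP) lies midway between the tips of the shut fingers; the grasp point (between the pads) lies 19 mm behind it (ctrl.hold_point_z is the distance from the TCP to the grasp point, in mm); x points along the fingers, y is the direction in which the jaws open and shut, and the axes are right-handed (so a half turn about x gives the same grasp; the last joint's range is limited). The gripper opens to 88 mm and grips with 3 to 60 N. Pads are 20 mm wide; open, the fingers measure 115 mm over their backs; the gripper's body (75 mm by 178 mm) begins 61 mm behind the grasp point.
Start: joints at [1.249, 0.423, 1.63, -0, 1.089, -0.019], TCP at [186.339, 596.559, 222.675] pointing down, gripper open.
Joint ranges: [-3, 3], [-0.9, 2.11], [0.09, 2.58], [-1.31, 4.45], [0.11, 2.69], [-2.54, 2.54]. Speed limits (rad/s): [2.39, 2.39, 3.01, 3.14, 3.14, 3.14].

## Interface

Orientations are given as a rotation vector (axis times angle).
In Python, from workcell import ctrl, get_image, calibration gives the robot as it stands.
- The arm moves only by the tool move_arm, never from a script. Its argument "rows" is a list of rows, each a list of 5 numbers: the shift along the world's x, y, z in mm, then the turn about the world's z in rad, then the closure, from -1 (fully open) to 1 (shut). In form: [[tx, ty, tz, roll, jaw], ...]. A call has 1 to 12 rows; each row is the pose to reach, as a shift and turn from the pose measured when the call began; what a row does not reach only later rows make up. A row lasts 1/8 s, in which the tool goes at most 62.5 mm and 10.7 degrees, less where a joint would pass 70% of its speed; a pose out of reach is approached as far as the arm can. A call with a gripper value outside its range is refused whole. The fingers move at their own pace and stop on an object; the grip force is fixed at half the most. Time passes only in rows, so rows that repeat a pose let the fingers close. It gives the time, the measured TCP pose, the force and the opening at its end, in the units of the state.
- ctrl.get_obs(): the state, without advancing time (a new reading comes with each control period).
- get_image(name): name is "scene" or "side" or "wrist"; returns the picture (400x640x3 uint8, blue, green, red); there is no depth.
- calibration(name): a dict with "fx", "fy", "cx", "cy" (pixels), "view" (4x4, takes a point from world to camera coordinates); the wrist camera has in their place "T_tool_cam" (4x4, takes a point from camera to tool coordinates, whose origin is the TCP and whose axes are the tool frame's). Camera axes: x right, y up, looking along -z (the intrinsics and any distortion apply to the point x, -y, -z); pixel columns grow to the right and rows downward; lengths in mm; the calibration is good to about 2 mm. A picture is of the moment at which its call begins: read the wrist's pose just before it. calibration takes no time and is no camera call.
- ctrl.close_job(): hands the job in, once; it reports no verdict.
The state is a dict: "t": time; "qpos": joint angles; "qvel": joint speeds; "joint_torque": joint torques, N m; "ee_pos": TCP position; "orientation": TCP orientation; "ft_force": force on the tool from outside, world axes, zero at the start; "moment": the same for the moment, N m; "width": finger opening in mm.
Only numpy, scipy, OpenCV 4.12 (cv2) and the standard library are available. Lean on these libraries where they do the work, as an engineer would, in place of code of your own. Each camera call takes 0.05 s, during which the arm holds its last target.

## Task

Close the battery compartment of the grey preamplifier with its loose grey cover with the black grip rib: hook the cover's tongue under the edge of the opening that has the yellow stripe, then swing the far edge down until the cover lies flat on the case, square over the opening, and let go. Leave the blue box where it is.

Things in the scene. Friction and masses are not known exactly. Their poses are not given: they have to be found in the camera images.
- cover_grip (a point): Centre of the black grip rib on the loose grey cover (about 140 g), 35 above the table it lies on. Cover axes: x from tongue end to far end, z up. From here, mm: rib 40 (x) by 14 (y), z -12 to 12, free both sides: pinch across y. Plate x +-47, y +-50, z -17 to -12. Web x -33 to -29 and skirt x 29 to 33, both y +-26, go down to z -35; tongue, z -35 to -31, from web foot to x -53
- cover_tongue (a point): Middle of the tip of the cover's tongue, 4 thick and 52 wide, same axes; from the grip point x -53, z -33 mm. Between tongue and plate is a slot 14 high, open to -x, 20 deep along the tongue (14 along the plate), closed by the web: the striped edge enters it. Tip to back of skirt is 86, so the cover cannot drop in flat: go in with the far end 15 to 20 degrees up, then move to -x and swing down
- battery_bay (a point): Centre of the 76 x 76 opening in the top face of the fixed grey case (128 x 124, 55 high). x from the striped edge (robot's side) to the far edge, z up. Top skin 4 thick; below the striped edge 22 mm free in -x for the tongue; below the far edge a wall. Battery tops are 28 below. Fitted: cover's x along this x, plate on the skin, skirt inside far edge, grip point 17 above here, x within 5; gravity holds it
- cal_box: Bystander, to be left alone: flat blue box 50 by 50 mm, 13 high, loose; origin at the centre of its underside.

How it is judged:
By the outcome, as a careful person would: the job done as asked, in the order asked, and still so for the second after the job is handed in, with the robot touching nothing.
It also fails if it takes over 38 s, if anything falls off the work surface, if the arm or the gripper's body presses on something with over 40 N, if the wrist force passes 120 N, or if a joint passes its speed limit or range.

## Working session

There is one attempt and no reset: what is moved stays moved. The work goes in short steps, Python scripts to look and compute and a tool call to move; the robot and the scene stay as the last step left them, time stands still between calls to the robot, and variables do not carry over. Pictures are saved under pics/ and viewed, and the job is handed in when it is done.

Besides the shell and the picture viewer there is one more tool, called after "Emit:" by a JSON object that holds its "name" and its "arguments". move_arm: Moves the arm, as the interface text tells. Its arguments: {"type":"object","properties":{"rows":{"type":"array"}},"required":["rows"]}

```bash
mkdir -p pics; ls; python3 - <<'E'
from workcell import ctrl,get_image,calibration
import cv2
o=ctrl.get_obs()
print(o)
for n in("scene","side","wrist"):
    cv2.imwrite(f"pics/{n}0.png",get_image(n)); print(n,calibration(n))
print(ctrl.hold_point_z)
E
```

```text
pics
{'t': 0.0, 'qpos': array([ 1.24901186e+00,  4.23840105e-01,  1.63068265e+00,  4.13185659e-06,
        1.08859453e+00, -1.90163750e-02]), 'qvel': array([ 1.32401096e-03,  6.70396464e-04,  7.75234882e-05,  8.91123877e-04,
       -1.34970005e-05,  1.14479139e-03]), 'joint_torque': array([-1.31036966e-03, -5.44628584e+01, -2.73661476e+01,  6.45355205e-02,
        2.24915746e-02, -1.21996568e-04]), 'ee_pos': array([186.16130191, 596.05163336, 221.90504528]), 'orientation': array([ 0.23645601,  1.55796461, -0.2388227 ]), 'ft_force': array([-0.40149869, -0.90363582, -0.33357565]), 'moment': array([ 0.0255171 ,  0.00235875, -0.00281675]), 'width': 88.01569754757857}
scene {'fx': 436.1173421285718, 'fy': 436.1173421285718, 'cx': 320.9152280138229, 'cy': 199.96398100100663, 'view': array([[ 6.36898243e-01, -7.70946980e-01, -1.17551797e-03,
        -2.34709252e+02],
       [ 4.42326720e-01,  3.64167282e-01,  8.19590912e-01,
        -2.48360426e+02],
       [-6.31433054e-01, -5.22515975e-01,  5.72947951e-01,
        -9.74712188e+02],
       [ 0.00000000e+00,  0.00000000e+00,  0.00000000e+00
[... 272 characters left out ...]
,  7.44932115e-01,
        -7.96881648e+01],
       [-5.67897750e-02, -7.42950828e-01,  6.66932522e-01,
        -8.51208306e+02],
       [ 0.00000000e+00,  0.00000000e+00,  0.00000000e+00,
         1.00000000e+00]])}
wrist {'fx': 286.4066437428253, 'fy': 286.4066437428253, 'cx': 321.25991879881377, 'cy': 197.88008898717317, 'T_tool_cam': array([[ 7.54696783e-04,  2.98799217e-01, -9.54315702e-01,
        -1.62420120e+02],
       [ 9.99999681e-01,  2.55474515e-05,  7.98823805e-04,
         5.01425859e-01],
       [ 2.63068262e-04, -9.54316000e-01, -2.98799103e-01,
        -8.25702226e+01],
       [ 0.00000000e+00,  0.00000000e+00,  0.00000000e+00,
         1.00000000e+00]])}
18.700000000000003
```

View pics/scene0.png

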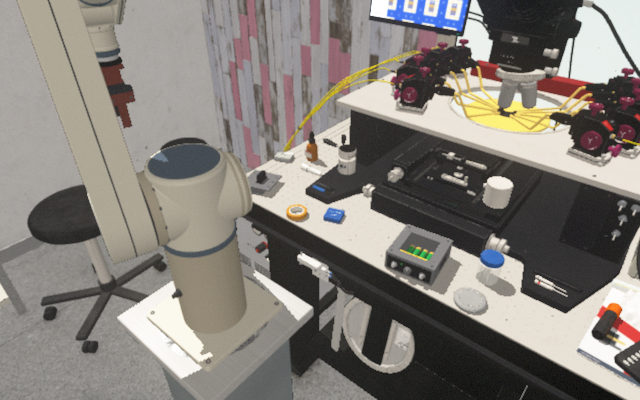

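View pics/side0.png

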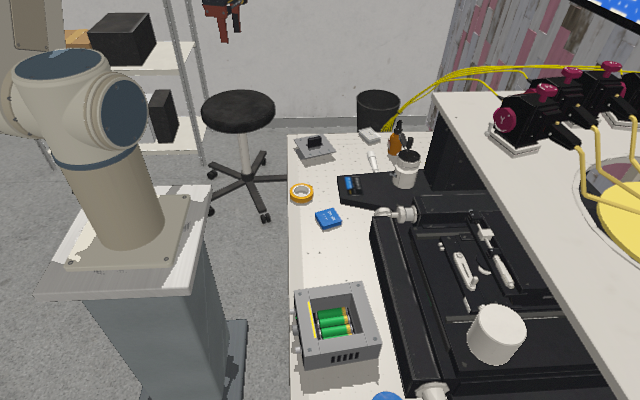

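View pics/wrist0.png

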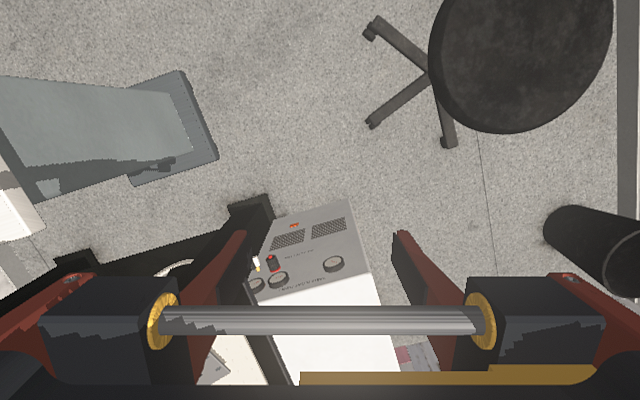

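```bash
python3 - <<'E'
import cv2,numpy as np
s=cv2.imread("pics/scene0.png");d=cv2.imread("pics/side0.png")
def c(im,x0,y0,w,h,k=5): return cv2.resize(im[y0:y0+h,x0:x0+w],None,fx=k,fy=k,interpolation=cv2.INTER_NEAREST)
a=np.hstack([c(s,235,160,76,50),c(d,282,122,76,50)])
b=np.hstack([c(s,380,220,76,70),c(d,285,275,100,100)[:350,:380]])
cv2.imwrite("pics/z1.png",a); cv2.imwrite("pics/z2.png",b)
cv2.imwrite("pics/z3.png",c(d,285,275,100,100))
E
```

```text
(no output)
```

View pics/z1.png

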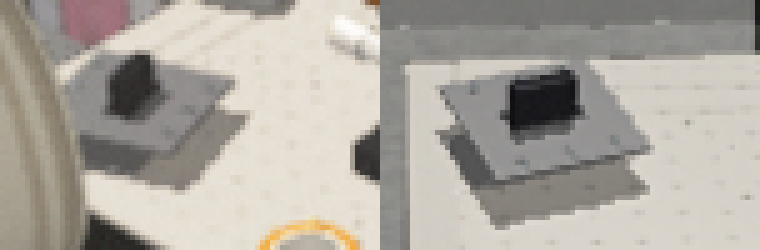

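View pics/z2.png

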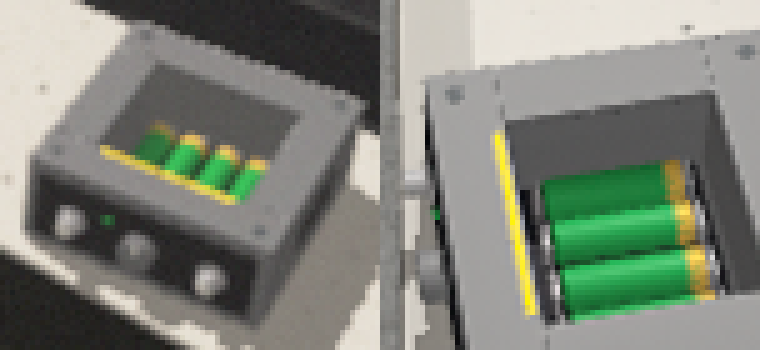

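View pics/z3.png

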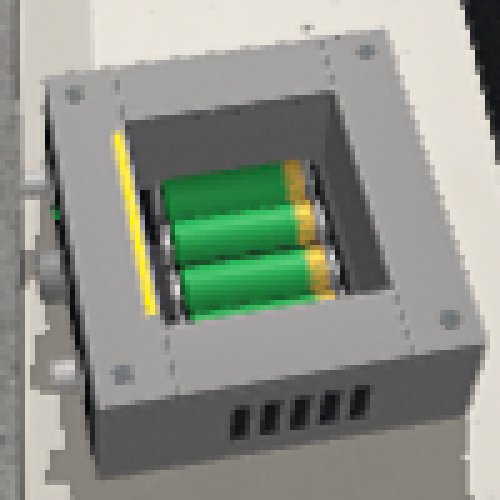

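```bash
cat > h.py <<'E'
import numpy as np,cv2
from scipy.spatial.transform import Rotation as R
from workcell import ctrl,get_image,calibration
def campose(n,obs=None):
    c=calibration(n)
    if n=="wrist":
        T=np.eye(4);T[:3,:3]=R.from_rotvec(obs["orientation"]).as_matrix();T[:3,3]=obs["ee_pos"]
        return c,T@c["T_tool_cam"]
    return c,np.linalg.inv(c["view"])
def ray(n,px,obs=None):
    c,T=campose(n,obs); u,v=px
    d=np.array([(u-c["cx"])/c["fx"],-(v-c["cy"])/c["fy"],-1]); return T[:3,3],T[:3,:3]@d
def onz(n,px,z,obs=None):
    o,d=ray(n,px,obs); return o+d*(z-o[2])/d[2]
def proj(n,P,obs=None):
    c,T=campose(n,obs); p=np.linalg.inv(T)@np.r_[P,1]
    return np.array([c["cx"]-c["fx"]*p[0]/p[2], c["cy"]+c["fy"]*p[1]/p[2]])
E
python3 - <<'E'
from h import *
np.set_printoptions(precision=1,suppress=True)
f=lambda p,k,o:(p[0]/k+o[0],p[1]/k+o[1])
print("case side");
for p in [(45,78),(385,30),(487,345),(97,410)]: print(onz("side",f(p,5,(285,275)),55))
print("open side")
for p in [(335,92),(392,290)]: print(onz("side",f(p,5,(285,275)),55))
print("stripe");
for p in [(118,132),(152,315)]: print(onz("side",f(p,5,(285,275)),55))
print("case scene")
for p in [(140,20),(362,100),(265,250),(35,155)]: print(onz("scene",f(p,5,(380,220)),55))
print("plate side z23")
for p in [(440-380,88),(590-380,60),(650-380,150),(490-380,180)]: print(onz("side",f(p,5,(282,122)),23))
print("rib top side z47")
for p in [(512,78),(578,70)]: print(onz("side",f((p[0]-380,p[1]),5,(282,122)),47))
print("plate scene")
for p in [(235,85),(178,150),(90,55)]: print(onz("scene",f(p,5,(235,160)),23))
print("blue",onz("side",(328,217),13))
E
```

```text
case side
[ 360.9 -217.2   55. ]
[ 486.6 -202.9   55. ]
[ 500.6 -324.4   55. ]
[ 374.5 -338.7   55. ]
open side
[ 464.5 -228.3   55. ]
[ 473.  -304.2   55. ]
stripe
[ 386.  -240.6   55. ]
[ 393.7 -308.6   55. ]
case scene
[ 483.1 -201.5   55. ]
[ 497.  -320.1   55. ]
[ 369.9 -333.2   55. ]
[ 358.2 -216.3   55. ]
plate side z23
[371.5 317.7  23. ]
[461.6 344.4  23. ]
[487.8 251.1  23. ]
[397.  226.3  23. ]
rib top side z47
[412.1 290.1  47. ]
[450.1 297.   47. ]
plate scene
[477.7 251.6  23. ]
[401.2 226.5  23. ]
[444.3 350.5  23. ]
blue [444.    6.7  13. ]
```

```bash
python3 - <<'E'
from h import *
o=ctrl.get_obs();print(R.from_rotvec(o["orientation"]).as_matrix().round(3))
M=R.from_rotvec(o["orientation"]).as_matrix(); y=M[:,1]; a=np.arctan2(y[1],y[0]);print("jaw axis deg",np.degrees(a),"turn to 106:",np.radians(106)-a,np.radians(106)-a+np.pi, np.radians(106)-a-np.pi)
E
```

```text
[[-0.     0.298  0.954]
 [-0.001  0.954 -0.298]
 [-1.    -0.001 -0.   ]]
jaw axis deg 72.64794584623301 turn to 106: 0.582103157286685 3.723695810876478 -2.559489496303108
```

Emit:
{"name": "move_arm", "arguments": {"rows": [[40,-50,0,0.15,-1],[80,-100,0,0.3,-1],[120,-150,-10,0.45,-1],[160,-200,-20,0.582,-1],[200,-255,-40,0.582,-1],[243,-311,-60,0.582,-1],[243,-311,-60,0.582,-1],[243,-311,-60,0.582,-1]]}}

```text
t: 1.15
ee_pos: [429.7, 283.6, 161.4]
orientation: [-0.218, 1.561, 0.215]
ft_force: [-0.2, -0.2, -0.2]
width: 88.0
```

```bash
python3 - <<'E'
from h import *
o=ctrl.get_obs();print(o["t"],o["ee_pos"],o["qpos"],o["qvel"].max())
np.save("o1.npy",o,allow_pickle=True)
cv2.imwrite("pics/wrist1.png",get_image("wrist"))
E
```

```text
1.15 [429.65512294 283.55590105 161.38660613] [ 5.60908613e-01  3.49596240e-01  1.91732162e+00 -1.47197762e-03
  8.76603749e-01 -1.28486506e+00] 0.04760151816392022
```

View pics/wrist1.png

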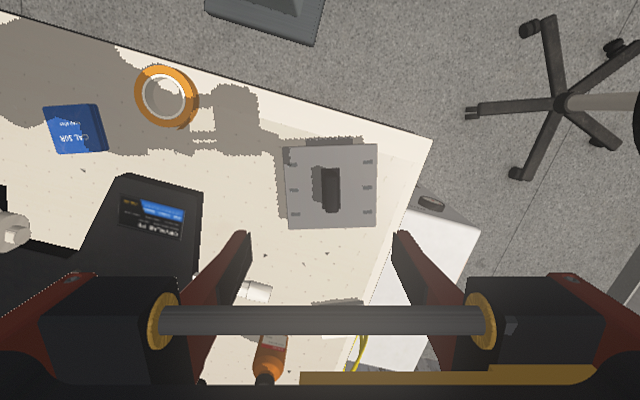

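```bash
python3 - <<'E'
from h import *
im=cv2.imread("pics/wrist1.png")
cv2.imwrite("pics/z4.png",cv2.resize(im[125:240,265:395],None,fx=5,fy=5,interpolation=cv2.INTER_NEAREST))
E
```

```text
(no output)
```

View pics/z4.png

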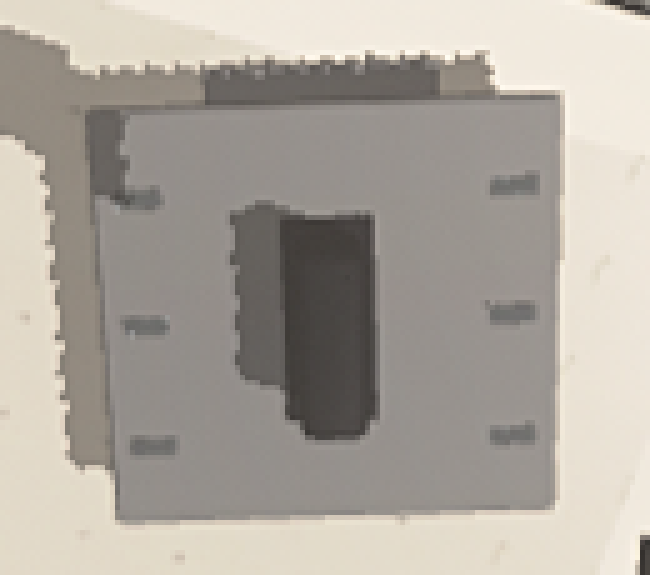

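```bash
python3 - <<'E'
from h import *
o=np.load("o1.npy",allow_pickle=True).item()
P=[onz("wrist",(265+u/5,125+v/5),23,o) for u,v in [(87,110),(562,95),(553,507),(118,522)]]
for p in P: print(p.round(1))
print("c",np.mean(P,0)); d=(P[3]+P[2]-P[0]-P[1])/2; print(np.linalg.norm(d),np.degrees(np.arctan2(d[1],d[0])))
e=(P[1]+P[2]-P[0]-P[3])/2; print(np.linalg.norm(e),np.degrees(np.arctan2(e[1],e[0])))
T=[onz("wrist",(265+u/5,125+v/5),47,o) for u,v in [(280,213),(373,213),(376,415),(288,415)]]
for p in T: print(p.round(1))
print(np.mean(T,0))
E
```

```text
[398.3 232.6  23. ]
[368.4 326.9  23. ]
[456.5 355.3  23. ]
[487.1 261.2  23. ]
c [427.60596782 294.00027667  23.        ]
92.91786819517853 17.845767747741863
98.94094427783372 107.7972966272468
[403.7 276.1  47. ]
[398.7 293.6  47. ]
[438.7 306.4  47. ]
[443.6 289.   47. ]
[421.20094377 291.2684723   47.        ]
```

Emit:
{"name": "move_arm", "arguments": {"rows": [[-1,3,-40,0.031,-1],[-2,7,-80,0.031,-1],[-2,7,-80,0.031,-1],[-2,7,-80,0.031,-1]]}}

```text
t: 1.7
ee_pos: [427.4, 292.7, 82.9]
orientation: [-0.243, 1.557, 0.242]
ft_force: [-0.2, 0.3, 0.6]
width: 87.5
```

```bash
python3 - <<'E'
from h import *
o=ctrl.get_obs();print(o["t"],o["ee_pos"],o["qvel"].max())
np.save("o2.npy",o,allow_pickle=True)
im=get_image("wrist")
cv2.imwrite("pics/wrist2.png",im)
s=get_image("side");cv2.imwrite("pics/side2.png",s)
cv2.imwrite("pics/z6.png",cv2.resize(s[100:200,260:390],None,fx=5,fy=5,interpolation=cv2.INTER_NEAREST))
cv2.imwrite("pics/z5.png",cv2.resize(im[100:300,220:440],None,fx=3,fy=3,interpolation=cv2.INTER_NEAREST))
E
```

```text
1.7 [427.44411182 292.73622621  82.94038469] -0.000547786662640846
```

View pics/z5.png

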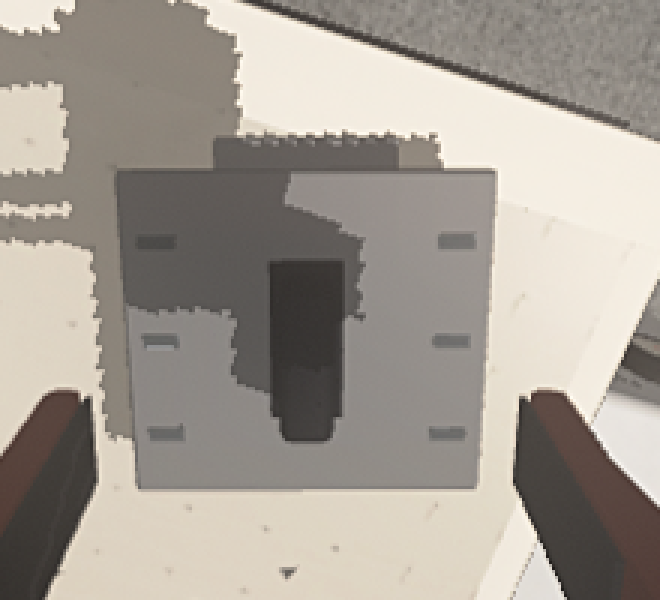

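View pics/z6.png

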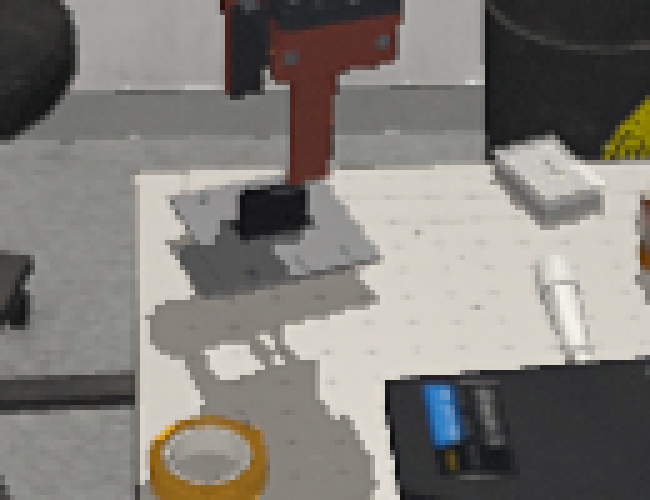

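```bash
python3 - <<'E'
from h import *
o=np.load("o2.npy",allow_pickle=True).item()
P=[onz("wrist",(220+u/3,100+v/3),23,o) for u,v in [(117,170),(497,171),(478,488),(137,488)]]
for p in P: print(p.round(1))
print("c",np.mean(P,0)); d=(P[3]+P[2]-P[0]-P[1])/2; print(np.linalg.norm(d),np.degrees(np.arctan2(d[1],d[0])))
e=(P[1]+P[2]-P[0]-P[3])/2; print(np.linalg.norm(e),np.degrees(np.arctan2(e[1],e[0])))
M=R.from_rotvec(o["orientation"]).as_matrix();print(M.round(3), np.degrees(np.arctan2(M[1,2],M[0,2])))
T=[onz("wrist",(220+u/3,100+v/3),47,o) for u,v in [(282,440),(330,440)]]
for p in T: print(p.round(1))
E
```

```text
[398.  232.7  23. ]
[368.2 326.7  23. ]
[456.3 355.6  23. ]
[486.7 260.8  23. ]
c [427.29900639 293.97340103  23.        ]
92.90366072173343 17.860117788140986
99.05411702409393 107.66983136208204
[[ 0.    -0.304  0.953]
 [-0.001  0.953  0.304]
 [-1.    -0.001  0.   ]] 17.726505243421602
[447.1 293.5  47. ]
[443.3 305.2  47. ]
```

Emit:
{"name": "move_arm", "arguments": {"rows": [[0,1,-30,0,-1],[0,1,-54,0,-1],[0,1,-54,0,-1],[0,1,-54,0,1],[0,1,-54,0,1],[0,1,-54,0,1],[0,1,-54,0,1],[0,1,-54,0,1]]}}

```text
t: 2.8
ee_pos: [428.1, 293.7, 29.6]
orientation: [-0.242, 1.555, 0.242]
ft_force: [-0.9, 0.5, 0.7]
width: 41.4
```

Emit:
{"name": "move_arm", "arguments": {"rows": [[0,0,0,0,1],[0,0,0,0,1],[0,0,0,0,1],[0,0,0,0,1],[0,0,0,0,1]]}}

```text
t: 3.42
ee_pos: [428.1, 293.7, 29.6]
orientation: [-0.242, 1.555, 0.242]
ft_force: [-0.1, 0.1, -1.0]
width: 13.9
```

Emit:
{"name": "move_arm", "arguments": {"rows": [[0,0,40,0,1],[0,-10,90,0,1],[0,-50,130,-0.05,1],[0,-95,150,-0.1,1],[0,-140,150,-0.15,1],[0,-185,150,-0.197,1],[0,-230,150,-0.197,1],[0,-275,150,-0.197,1],[0,-320,150,-0.197,1],[0,-365,150,-0.197,1],[0,-400,150,-0.197,1],[0,-420,150,-0.197,1]]}}

```text
t: 4.92
ee_pos: [427.7, -127.9, 179.5]
orientation: [-0.087, 1.567, 0.086]
ft_force: [-0.2, 0.2, -2.1]
width: 13.9
```

Emit:
{"name": "move_arm", "arguments": {"rows": [[0,0,0,0,1],[0,0,0,0,1]]}}

```text
t: 5.18
ee_pos: [427.4, -127.5, 179.3]
orientation: [-0.086, 1.568, 0.086]
ft_force: [0.1, 1.0, -2.2]
width: 13.5
```

```bash
python3 - <<'E'
from h import *
o=ctrl.get_obs();print(o["t"],o["ee_pos"],o["qpos"],o["qvel"].max())
np.save("o3.npy",o,allow_pickle=True)
cv2.imwrite("pics/wrist3.png",get_image("wrist"))
E
```

```text
5.175 [ 427.40780625 -127.46236889  179.34933871] [-3.16887262e-01  2.24529624e-01  2.04850077e+00  7.14239200e-04
  8.67403750e-01 -1.99791021e+00] 0.012784454544011416
```

View pics/wrist3.png

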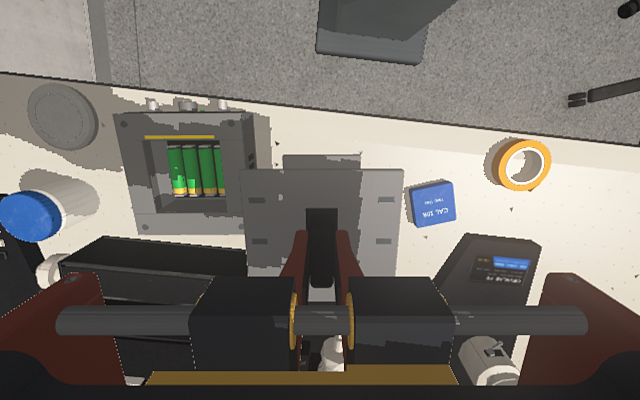

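```bash
python3 - <<'E'
from h import *
im=cv2.imread("pics/wrist3.png")
cv2.imwrite("pics/z7.png",cv2.resize(im[95:245,105:285],None,fx=4,fy=4,interpolation=cv2.INTER_NEAREST))
E
```

```text
(no output)
```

View pics/z7.png

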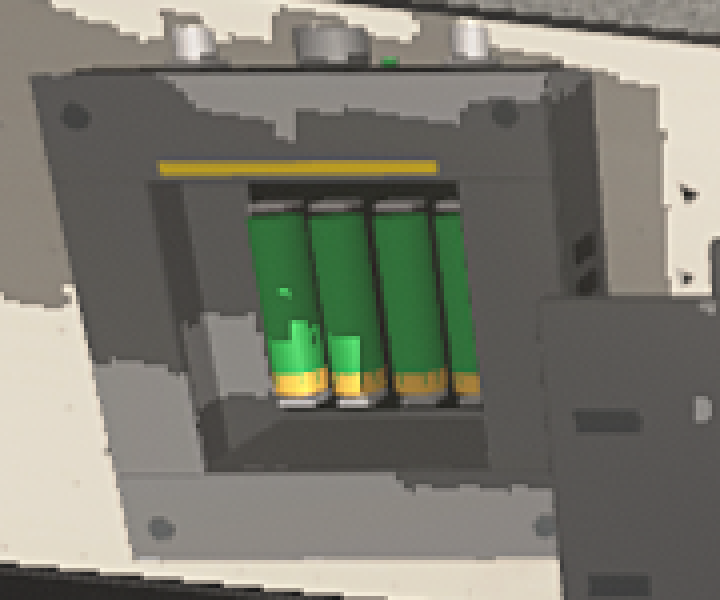

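```bash
python3 - <<'E'
from h import *
o=np.load("o3.npy",allow_pickle=True).item()
def rep(L):
    P=[onz("wrist",(105+u/4,95+v/4),55,o) for u,v in L]
    for p in P: print(p.round(1))
    d=(P[3]+P[2]-P[0]-P[1])/2;e=(P[1]+P[2]-P[0]-P[3])/2
    print("c",np.mean(P,0).round(1),np.linalg.norm(d),np.degrees(np.arctan2(d[1],d[0])),np.linalg.norm(e),np.degrees(np.arctan2(e[1],e[0])))
rep([(148,181),(460,181),(488,470),(207,471)])
rep([(76,116),(505,113),(545,525),(162,528)])
M=R.from_rotvec(o["orientation"]).as_matrix();print(np.degrees(np.arctan2(M[1,2],M[0,2])))
# in-hand plate
for z in (179.3+6-12,):
    for p in [(242,169),(404,170)]: print(onz("wrist",p,z,o))
    print(o["ee_pos"])
E
```

```text
[ 394.9 -308.8   55. ]
[ 386.5 -232.2   55. ]
[ 462.1 -224.5   55. ]
[ 470.6 -299.    55. ]
c [ 428.5 -266.1   55. ] 76.11667450559217 6.593224614674614 76.01411296259444 96.39132154643261
[ 381.1 -325.    55. ]
[ 369.  -221.4   55. ]
[ 476.3 -209.    55. ]
[ 488.6 -312.2   55. ]
c [ 428.7 -266.9   55. ] 108.18851903218184 6.700156438654574 104.07523257048756 96.72064683464122
6.289068501814534
[ 385.08546289 -179.36901765  173.3       ]
[375.09479379 -83.07732293 173.3       ]
[ 427.40780625 -127.46236889  179.34933871]
```

Emit:
{"name": "move_arm", "arguments": {"rows": [[-20,-40,0,0.005,1],[-40,-80,-10,0.005,1],[-60,-115,-30,0.005,1],[-78,-148,-50,0.005,1],[-78,-148,-75,0.005,1],[-78,-148,-90,0.005,1],[-78,-148,-90,0.005,1]]}}

```text
t: 6.1
ee_pos: [349.3, -274.1, 88.6]
orientation: [-0.09, 1.569, 0.093]
ft_force: [0.2, 0.9, -1.2]
width: 13.9
```

```bash
cat > look.py <<'E'
from h import *
import sys
def look(tag,c1=(285,255,130,100),c2=(380,200,100,100)):
    o=ctrl.get_obs();print(o["t"],o["ee_pos"].round(1),o["ft_force"].round(1),o["width"].round(1),o["qpos"].round(2))
    np.save(f"o_{tag}.npy",o,allow_pickle=True)
    f=lambda im,c,k:cv2.resize(im[c[1]:c[1]+c[3],c[0]:c[0]+c[2]],None,fx=k,fy=k,interpolation=cv2.INTER_CUBIC)
    s=get_image("side");w=get_image("wrist")
    cv2.imwrite(f"pics/{tag}_s.png",s);cv2.imwrite(f"pics/{tag}_w.png",w)
    cv2.imwrite(f"pics/{tag}_z.png",f(s,c1,5))
look(sys.argv[1],*( [tuple(map(int,sys.argv[2].split(',')))] if len(sys.argv)>2 else []))
E
python3 look.py a 220,225,150,110
```

```text
Traceback (most recent call last):
  File "look.py", line 10, in <module>
    look(sys.argv[1],*( [tuple(map(int,sys.argv[2].split(',')))] if len(sys.argv)>2 else []))
    ~~~~^^^^^^^^^^^^^^^^^^^^^^^^^^^^^^^^^^^^^^^^^^^^^^^^^^^^^^^^^^^^^^^^^^^^^^^^^^^^^^^^^^^^^
  File "look.py", line 4, in look
    o=ctrl.get_obs();print(o["t"],o["ee_pos"].round(1),o["ft_force"].round(1),o["width"].round(1),o["qpos"].round(2))
                                                                              ^^^^^^^^^^^^^^^^
AttributeError: 'float' object has no attribute 'round'
```

```bash
sed -i 's/o\["width"\].round(1)/round(o["width"],1)/' look.py
python3 look.py a 220,225,150,110
```

```text
6.1 [ 349.3 -274.1   88.6] [ 0.2  0.9 -1.2] 13.9 [-0.69  0.39  2.11  0.    0.64 -2.38]
```

View pics/a_z.png

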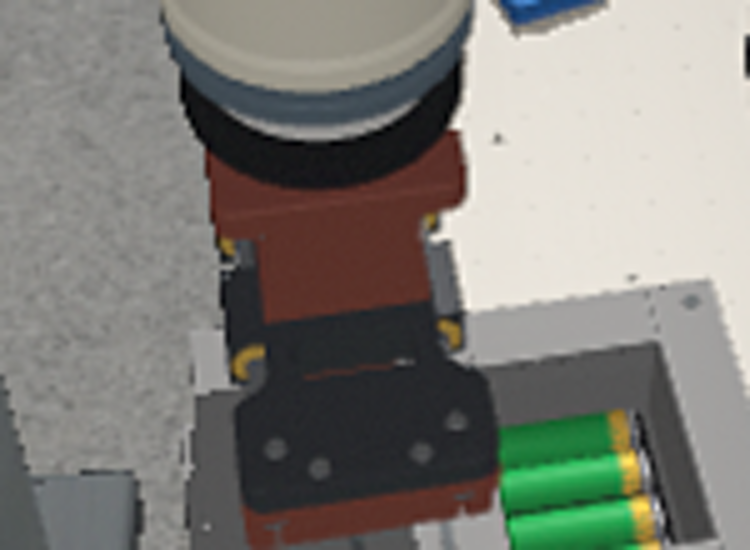

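Emit:
{"name": "move_arm", "arguments": {"rows": [[0,0,-4,0,1],[-4,0,-7,0,1],[-8,-1,-10,0,1],[-11,-1,-13,0,1],[-14,-2,-15,0,1],[-14,-2,-15,0,1]]}}

```text
t: 6.95
ee_pos: [336.5, -277.4, 75.2]
orientation: [-0.092, 1.566, 0.09]
ft_force: [1.1, 0.4, 5.2]
width: 13.8
```

```bash
python3 look.py b 220,245,150,110
```

```text
6.95 [ 336.5 -277.4   75.2] [1.1 0.4 5.2] 13.8 [-0.72  0.41  2.13  0.    0.6  -2.41]
```

View pics/b_z.png

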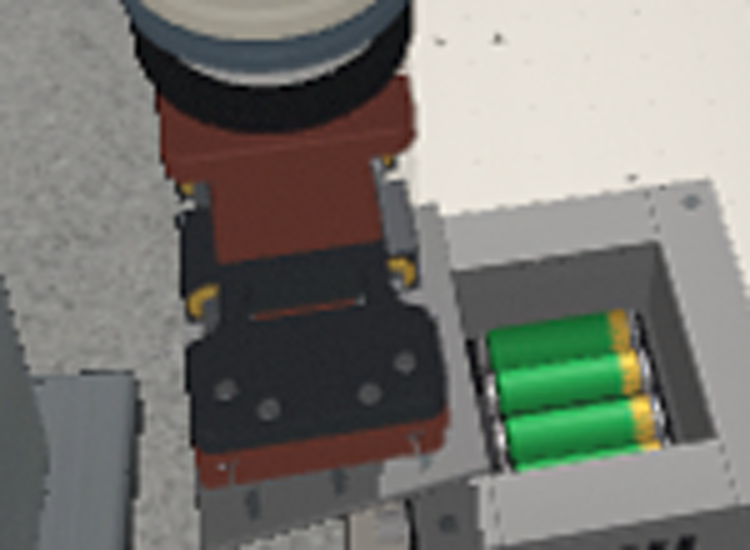

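View pics/b_w.png

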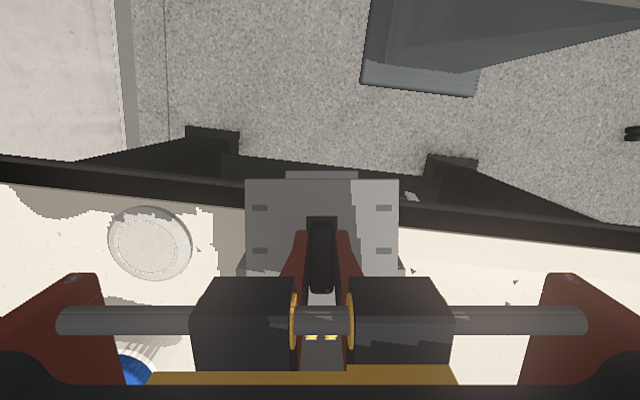

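```bash
cat > tilt.py <<'E'
from h import *
from scipy.optimize import least_squares
c=calibration("wrist");T=c["T_tool_cam"]
def edge(l,r):
    # 100mm wide plate-top edge, tool frame coordinates of its middle
    w=np.hypot(r[0]-l[0],r[1]-l[1]); d=100*c["fx"]/w
    u,v=(l[0]+r[0])/2,(l[1]+r[1])/2
    p=np.array([(u-c["cx"])/c["fx"]*d,-(v-c["cy"])/c["fy"]*d,-d,1]); q=T@p
    return q[:3]  # x = along fingers (down), z = forward
for l,r in [((242,169),(404,170)),((245,179),(399,180))]: 
    q=edge(l,r); print(q.round(1))
# row-only prediction: tilt th about pivot p0 (level edge at down=+6.6,z=-47)
for th in (0,8,10,12,14,16,18,20):
    a=np.radians(th)
    # grip point: down -5.4 ; offset from grip: (-47,-12 top) 
    z=-47*np.cos(a)+12*np.sin(a); h=-47*np.sin(a)-12*np.cos(a)
    P=np.array([-5.4-h,0,z,1]); k=np.linalg.inv(T)@P
    print(th,(c["cy"]+c["fy"]*k[1]/k[2]).round(1),(100*c["fx"]/-k[2]).round(1))
E
python3 tilt.py
```

```text
[ 11.5   1.5 -46.3]
[ 18.6   0.9 -38.2]
0 170.0 166.6
8 171.3 160.3
10 171.8 158.8
12 172.4 157.4
14 173.1 155.9
16 173.9 154.5
18 174.7 153.2
20 175.6 151.9
```

```bash
python3 - <<'E'
import cv2
s=cv2.imread("pics/b_s.png");cv2.imwrite("pics/b_z2.png",cv2.resize(s[300:390,240:345],None,fx=7,fy=6.5,interpolation=cv2.INTER_CUBIC))
s=cv2.imread("pics/b_w.png");cv2.imwrite("pics/b_z3.png",cv2.resize(s[160:290,225:420],None,fx=4,fy=4,interpolation=cv2.INTER_CUBIC))
E
```

```text
(no output)
```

View pics/b_z2.png

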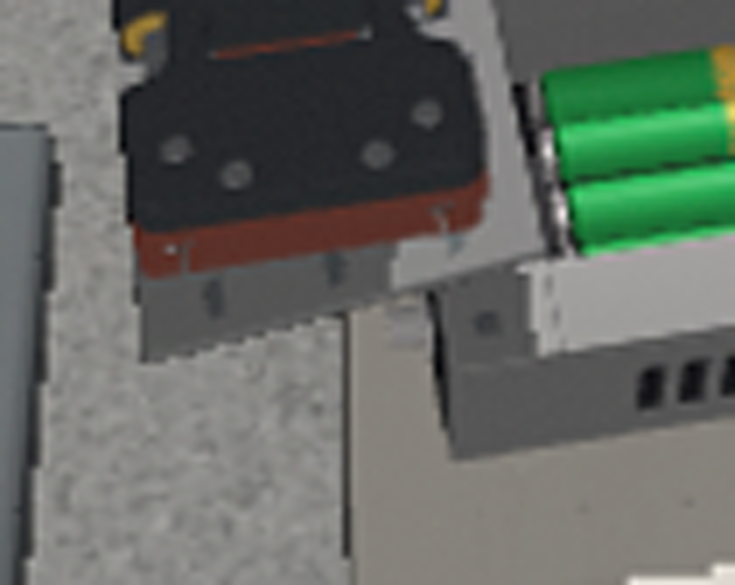

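View pics/b_z3.png

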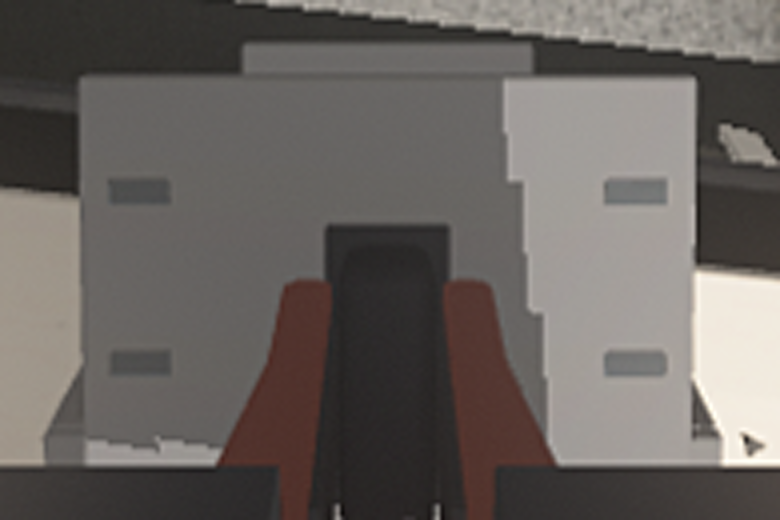

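```bash
python3 - <<'E'
from h import *
o=np.load("o_b.npy",allow_pickle=True).item()
M=R.from_rotvec(o["orientation"]).as_matrix();u=M[:,2];v=M[:,1];t=o["ee_pos"]
for off in(-50,-46):
  pts=[]
  for px in [(260.4,355.7),(317.1,338.5)]:
    a,d=ray("side",px); s=((t+off*v-a)@v)/(d@v); p=a+s*d; pts.append(((p-t)@u,p[2])); 
  (x1,z1),(x2,z2)=pts;print(pts,np.degrees(np.arctan2(z2-z1,x2-x1)),np.hypot(x2-x1,z2-z1))
E
```

```text
[(np.float64(-36.97493707715332), np.float64(51.49895283053945)), (np.float64(53.13583582010252), np.float64(77.11589425397915))] 15.86953838920978 93.6812632282078
[(np.float64(-37.37361358521274), np.float64(43.14681233344663)), (np.float64(54.02942370761927), np.float64(69.1311222774383))] 15.869538389209696 95.02473146302631
```

Emit:
{"name": "move_arm", "arguments": {"rows": [[0,0,20,0,1],[0,0,45,0,1],[30,4,50,0,1],[65,8,50,0,1],[98,11,45,0,1],[98,11,35,0,1],[98,11,35,0,1]]}}

```text
t: 7.92
ee_pos: [432.5, -265.3, 108.6]
orientation: [-0.091, 1.57, 0.093]
ft_force: [-0.6, -0.8, -1.5]
width: 13.7
```

```bash
python3 look.py c 260,215,150,115
```

```text
7.925 [ 432.5 -265.3  108.6] [-0.6 -0.8 -1.5] 13.7 [-0.57  0.43  1.96  0.    0.75 -2.26]
```

View pics/c_z.png

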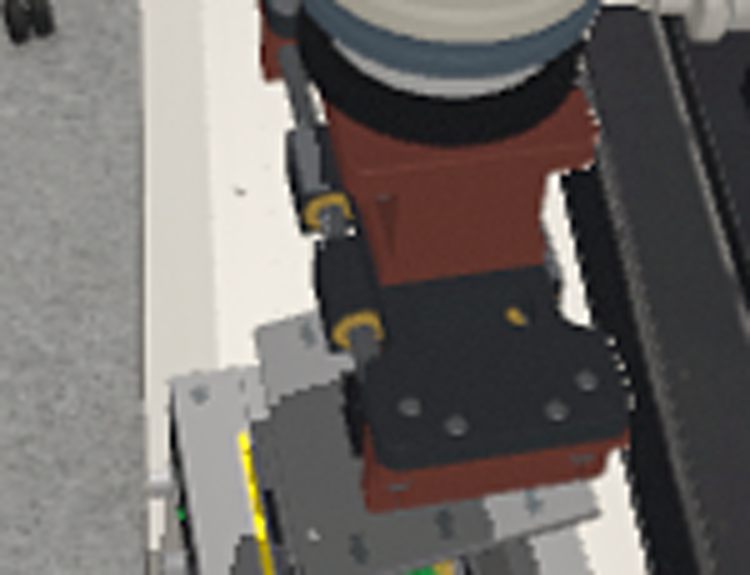

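View pics/c_w.png

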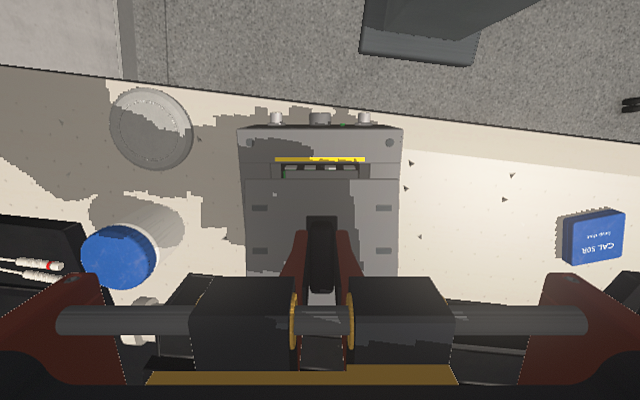

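Emit:
{"name": "move_arm", "arguments": {"rows": [[3,0,-8,0,1],[3,0,-16,0,1],[3,0,-24,0,1],[3,0,-24,0,1]]}}

```text
t: 8.52
ee_pos: [435.3, -265.6, 84.7]
orientation: [-0.09, 1.57, 0.092]
ft_force: [0.4, -0.4, -1.5]
width: 14.0
```

```bash
python3 look.py d 260,235,150,115;  python3 - <<'E'
import cv2
s=cv2.imread("pics/d_w.png");cv2.imwrite("pics/d_z3.png",cv2.resize(s[110:290,225:420],None,fx=4,fy=3.3,interpolation=cv2.INTER_CUBIC))
E
```

```text
8.525 [ 435.3 -265.6   84.7] [ 0.4 -0.4 -1.5] 14.0 [-0.57  0.47  1.97  0.    0.71 -2.26]
```

View pics/d_z.png

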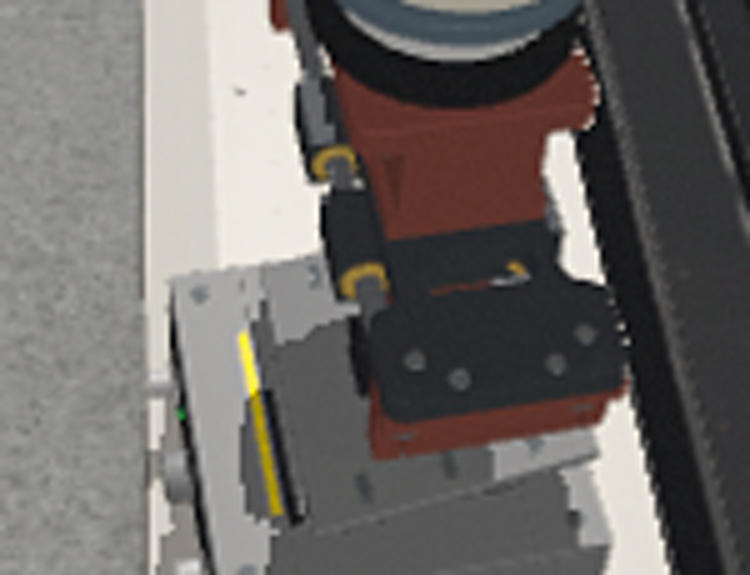

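View pics/d_z3.png

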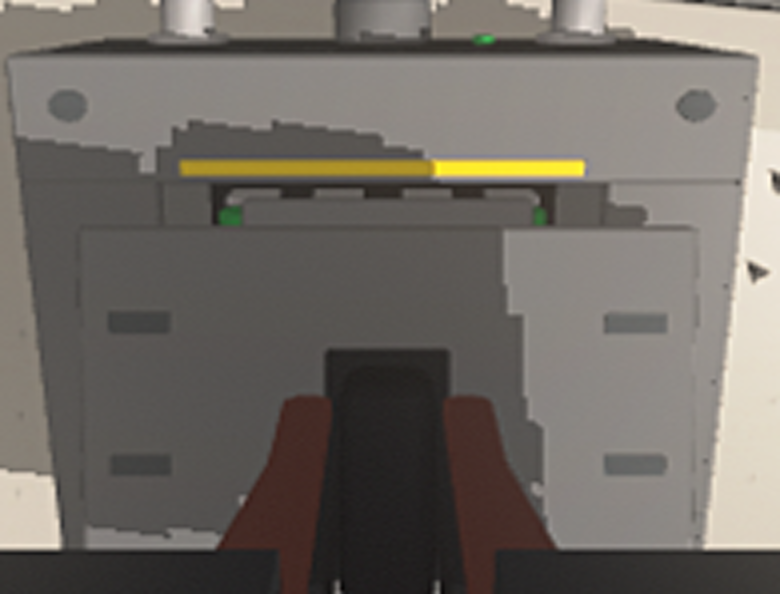

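Emit:
{"name": "move_arm", "arguments": {"rows": [[0,0,-2,0,1],[-4,0,-2,0,1],[-8,-1,-2,0,1],[-12,-1,-2,0,1],[-12,-1,-2,0,1]]}}

```text
t: 9.25
ee_pos: [423.5, -266.9, 83.5]
orientation: [-0.091, 1.569, 0.091]
ft_force: [-0.1, -0.5, -0.8]
width: 13.6
```

```bash
python3 look.py e 260,235,150,115;  python3 - <<'E'
import cv2
s=cv2.imread("pics/e_w.png");cv2.imwrite("pics/e_z3.png",cv2.resize(s[110:290,225:420],None,fx=4,fy=3.3,interpolation=cv2.INTER_CUBIC))
E
```

```text
9.25 [ 423.5 -266.9   83.5] [-0.1 -0.5 -0.8] 13.6 [-0.59  0.46  1.99  0.    0.69 -2.27]
```

View pics/e_z.png

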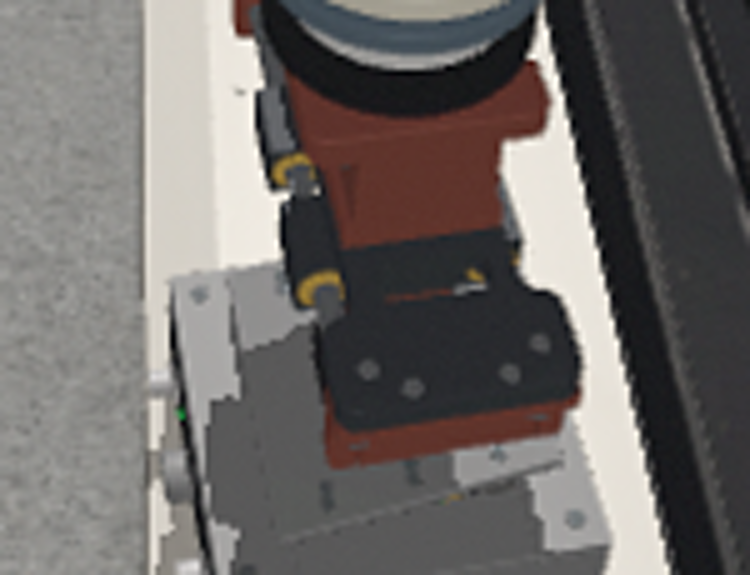

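View pics/e_z3.png

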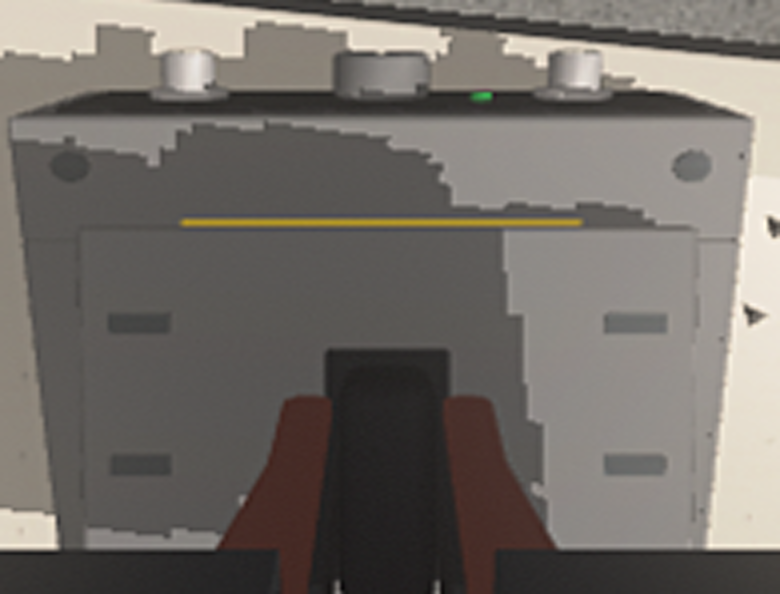

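Emit:
{"name": "move_arm", "arguments": {"rows": [[-3,0,0,0,1],[-3,0,-3,0,1],[-3,0,-6,0,1],[-3,0,-8,0,1],[-2,0,-10,0,1],[-1,0,-12,0,1],[-1,0,-12,0,1]]}}

```text
t: 10.22
ee_pos: [423.7, -266.9, 71.9]
orientation: [-0.091, 1.567, 0.091]
ft_force: [2.3, 3.6, 4.3]
width: 13.5
```

```bash
python3 look.py f 260,235,150,115;  python3 - <<'E'
import cv2
s=cv2.imread("pics/f_w.png");cv2.imwrite("pics/f_z3.png",cv2.resize(s[110:290,225:420],None,fx=4,fy=3.3,interpolation=cv2.INTER_CUBIC))
E
```

```text
10.225 [ 423.7 -266.9   71.9] [2.3 3.6 4.3] 13.5 [-0.59  0.48  1.99  0.    0.66 -2.27]
```

View pics/f_z.png

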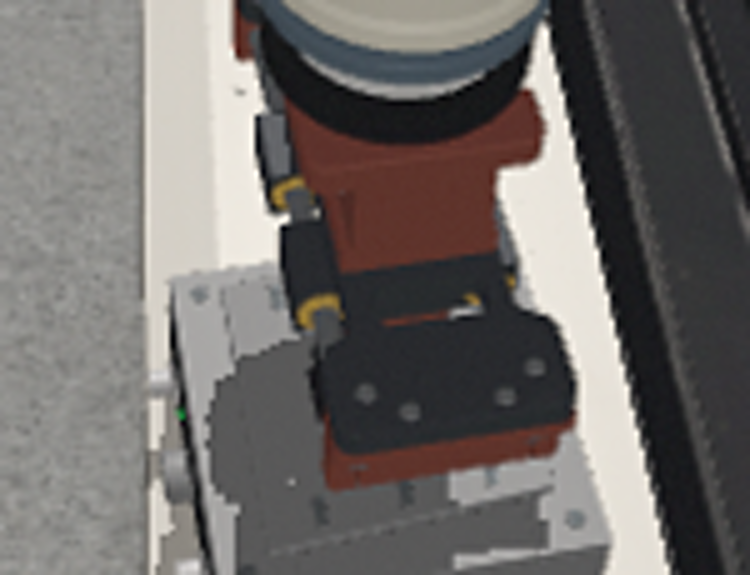

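View pics/f_z3.png

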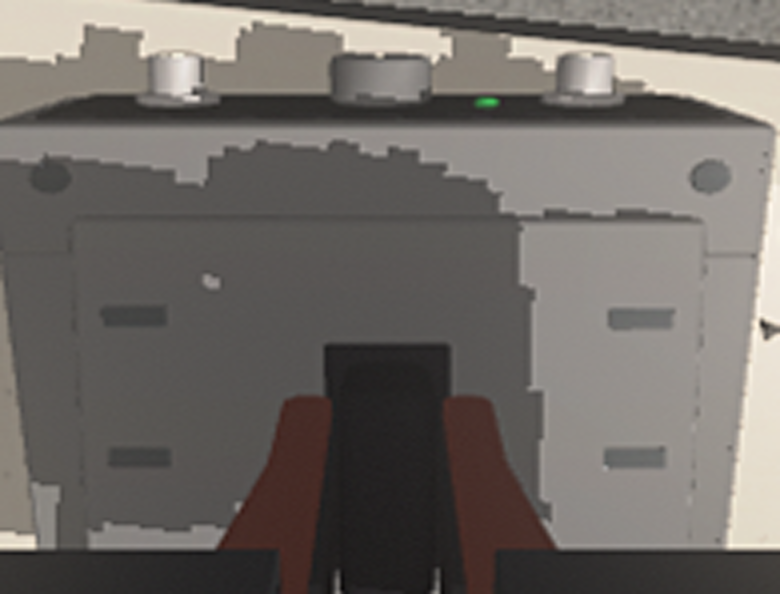

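Emit:
{"name": "move_arm", "arguments": {"rows": [[0,0,-2,0,1],[1,0,-4,0,1],[1,0,-5,0,1],[1,0,-6,0,1],[1,0,-6,0,1]]}}

```text
t: 10.95
ee_pos: [426.1, -267.1, 66.7]
orientation: [-0.091, 1.565, 0.09]
ft_force: [2.2, 3.9, 6.4]
width: 13.8
```

```bash
python3 look.py g 260,235,150,115;  python3 - <<'E'
import cv2
s=cv2.imread("pics/g_w.png");cv2.imwrite("pics/g_z3.png",cv2.resize(s[110:290,225:420],None,fx=4,fy=3.3,interpolation=cv2.INTER_CUBIC))
E
```

```text
10.95 [ 426.1 -267.1   66.7] [2.2 3.9 6.4] 13.8 [-0.58  0.49  1.99  0.    0.65 -2.27]
```

View pics/g_z.png

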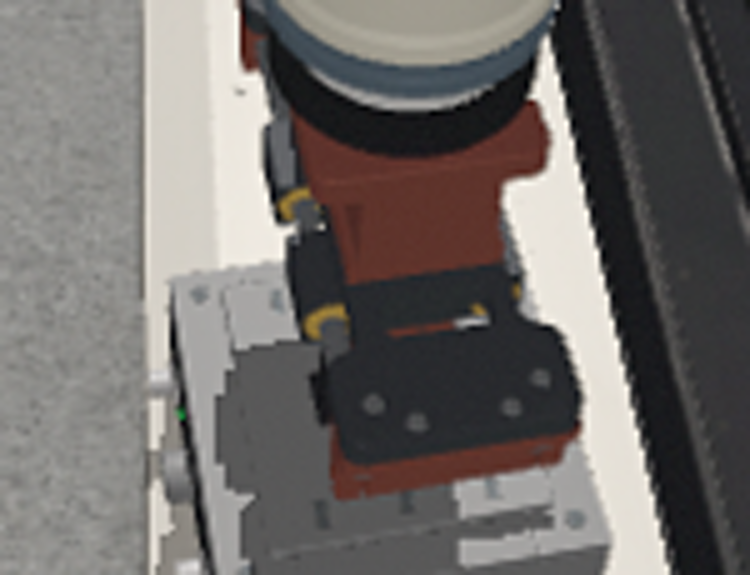

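View pics/g_z3.png

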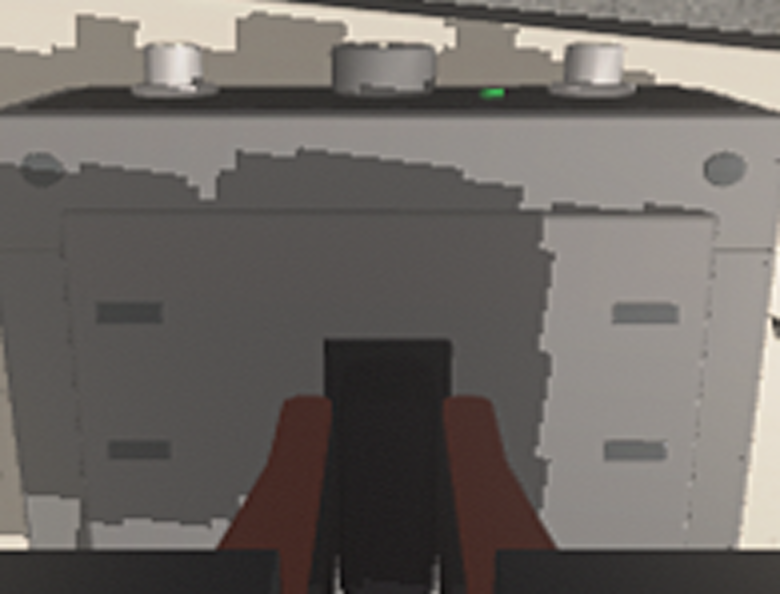

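Emit:
{"name": "move_arm", "arguments": {"rows": [[0,0,1,0,-1],[0,0,1,0,-1],[0,0,1,0,-1],[0,0,1,0,-1],[0,0,20,0,-1],[0,0,50,0,-1],[0,0,90,0,-1],[0,0,90,0,-1]]}}

```text
t: 12.05
ee_pos: [427.7, -268.2, 159.3]
orientation: [-0.094, 1.56, 0.087]
ft_force: [0.6, 0.4, -0.6]
width: 86.9
```

```bash
python3 look.py i 260,235,150,115;  python3 - <<'E'
import cv2
s=cv2.imread("pics/i_w.png");cv2.imwrite("pics/i_z3.png",cv2.resize(s[110:290,225:420],None,fx=4,fy=3.3,interpolation=cv2.INTER_CUBIC))
E
```

```text
12.05 [ 427.7 -268.2  159.3] [ 0.6  0.4 -0.6] 86.9 [-0.58  0.34  1.95  0.    0.85 -2.27]
```

View pics/i_z.png

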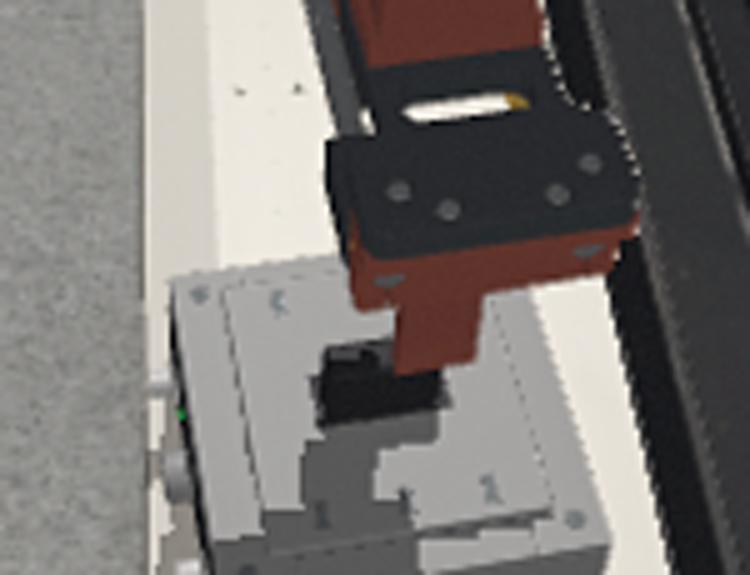

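View pics/i_z3.png

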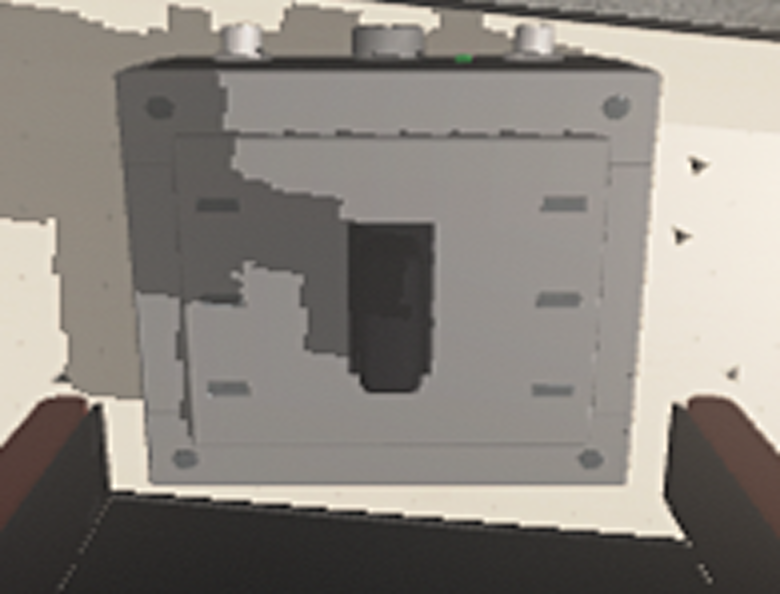

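```bash
python3 - <<'E'
from h import *
o=np.load("o_i.npy",allow_pickle=True).item()
def rep(L,z):
    P=[onz("wrist",(225+u/4,110+v/3.3),z,o) for u,v in L]
    for p in P: print(p.round(1))
    d=(P[3]+P[2]-P[0]-P[1])/2;e=(P[1]+P[2]-P[0]-P[3])/2
    print("c",np.mean(P,0).round(1),np.linalg.norm(d),np.degrees(np.arctan2(d[1],d[0])),np.linalg.norm(e),np.degrees(np.arctan2(e[1],e[0])), np.linalg.norm(P[1]-P[0]),np.linalg.norm(P[2]-P[3]))
rep([(175,137),(608,137),(592,443),(193,443)],60)
rep([(118,72),(660,72),(627,485),(150,485)],55)
rep([(160,107),(616,107),(591,459),(186,459)],55)
E
```

```text
[ 389.5 -320.9   60. ]
[ 378.2 -223.1   60. ]
[ 470.8 -210.9   60. ]
[ 482.6 -310.9   60. ]
c [ 430.3 -266.4   60. ] 93.49737144367374 6.840743837186573 99.6104871046073 96.69047241488909 98.49175084472205 100.72931463963819
[ 374.  -335.7   55. ]
[ 359.8 -213.5   55. ]
[ 486.6 -198.    55. ]
[ 501.3 -321.8   55. ]
c [ 430.5 -267.3   55. ] 127.89013871537638 6.589762765688219 123.8371232141022 96.68851923921348 123.0621672157666 124.61228362894846
[ 382.5 -325.7   55. ]
[ 370.4 -221.7   55. ]
[ 478.7 -208.9   55. ]
[ 491. -313.   55.]
c [ 430.6 -267.3   55. ] 109.18825691478165 6.7016659235394265 104.7534549686289 96.68829282914153 104.69774863848768 104.80928734440222
```

Emit:
{"name": "move_arm", "arguments": {"rows": [[20,3,0,0,1],[38,5,-30,0,1],[38,5,-55,0,1],[38,5,-75,0,1],[38,5,-85,0,1],[38,5,-90,0,1],[38,5,-90,0,1],[38,5,-90,0,1]]}}

```text
t: 13.15
ee_pos: [464.4, -262.3, 67.2]
orientation: [-0.092, 1.564, 0.089]
ft_force: [-0.7, -0.1, 0.4]
width: 11.3
```

Emit:
{"name": "move_arm", "arguments": {"rows": [[0,0,-3,0,1],[0,0,-5,0,1],[0,0,-5,0,1]]}}

```text
t: 13.52
ee_pos: [464.3, -262.3, 62.2]
orientation: [-0.092, 1.564, 0.089]
ft_force: [-0.3, 0.5, 0.4]
width: 0.5
```

Emit:
{"name": "move_arm", "arguments": {"rows": [[0,0,-1,0,1],[0,0,-2,0,1],[0,0,-3,0,1],[0,0,-3,0,1]]}}

```text
t: 14.02
ee_pos: [464.4, -262.3, 60.3]
orientation: [-0.092, 1.564, 0.089]
ft_force: [-3.1, 3.2, 15.3]
width: 0.3
```

Emit:
{"name": "move_arm", "arguments": {"rows": [[0,0,15,0,1],[0,0,50,0,1],[-20,40,95,0,1],[-30,80,120,0,1],[-30,130,140,0,1],[-30,160,140,0,1],[-30,160,140,0,1]]}}

```text
t: 14.9
ee_pos: [434.4, -101.0, 201.1]
orientation: [-0.094, 1.562, 0.091]
ft_force: [0.3, -0.3, -0.2]
width: 0.3
```

```bash
python3 look.py k 275,265,120,110;  python3 - <<'E'
import cv2
from workcell import get_image
s=cv2.imread("pics/k_w.png");cv2.imwrite("pics/k_z3.png",cv2.resize(s[90:260,80:290],None,fx=3.5,fy=3.5,interpolation=cv2.INTER_CUBIC))
s=get_image("scene");cv2.imwrite("pics/k_sc.png",cv2.resize(s[150:300,320:480],None,fx=4.5,fy=4,interpolation=cv2.INTER_CUBIC))
E
```

```text
14.9 [ 434.4 -101.   201.1] [ 0.3 -0.3 -0.2] 0.3 [-0.26  0.19  2.03  0.    0.91 -1.94]
```

View pics/k_z.png

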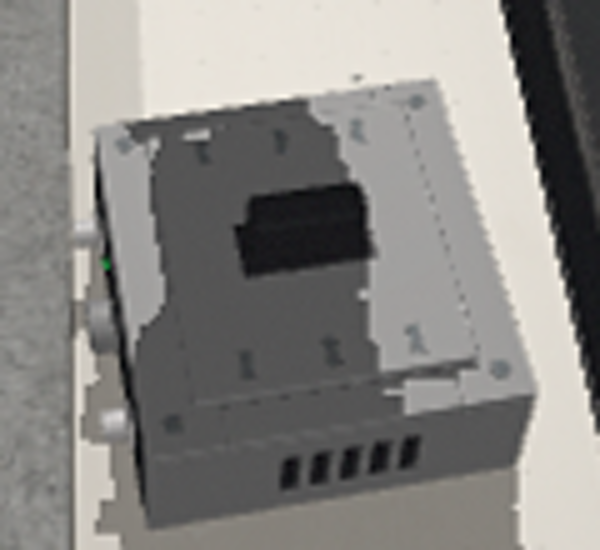

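View pics/k_z3.png

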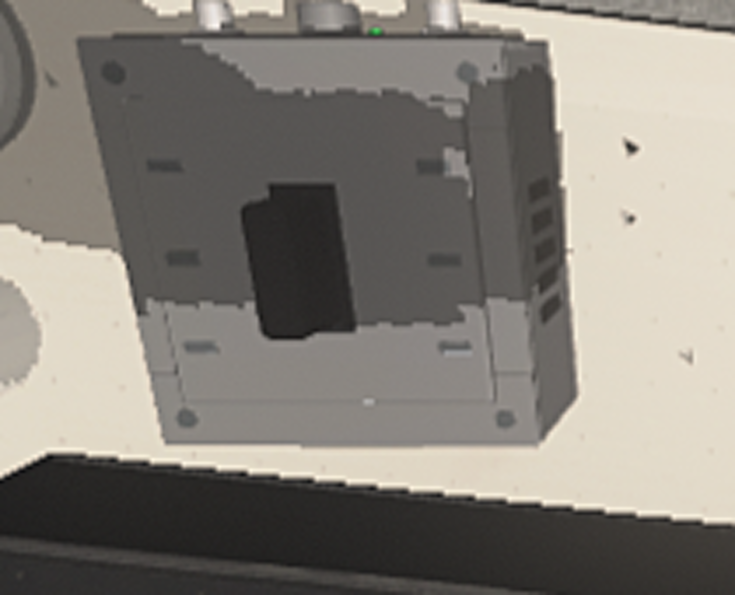

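View pics/k_sc.png

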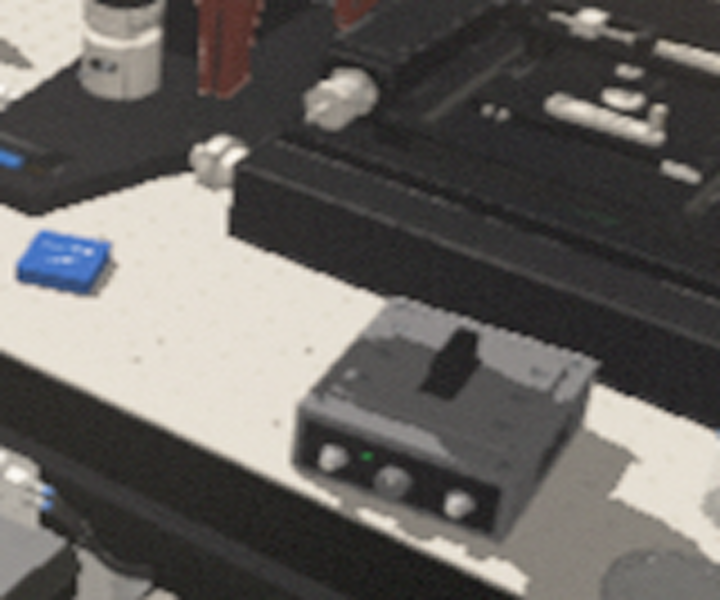

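```bash
python3 - <<'E'
from h import *
o=np.load("o_k.npy",allow_pickle=True).item()
for L,z in(([(125,97),(463,100),(495,402),(182,402)],60),([(78,40),(505,38),(541,442),(165,442)],55)):
    P=[onz("wrist",(80+u/3.5,90+v/3.5),z,o) for u,v in L]; print(np.mean(P,0).round(1))
a,b=[cv2.imread(f"pics/{n}_s.png") if n!="side0" else cv2.imread("pics/side0.png") for n in("side0","k")]
for im in(a,b):
    m=cv2.inRange(im,(120,40,0),(255,160,90)); m[:200]=0;m[240:]=0;m[:,:300]=0;m[:,360:]=0
    M=cv2.moments(m,True);print(M["m10"]/M["m00"],M["m01"]/M["m00"],M["m00"])
print(ctrl.close_job())
E
```

```text
[ 428.5 -264.3   60. ]
[ 428.2 -264.7   55. ]
327.3758620689655 217.57241379310344 290.0
327.4160839160839 217.44405594405595 286.0
the job is handed in; nothing more can be done
None
```

The battery compartment is closed: the cover lies flat and square over the opening, and I handed the job in at about 15 s of the 38 s allowed.

**What I did:**
1. I pinched the cover by its black rib and lifted it.
2. I tilted it about 15° in the grip by pressing its skirt on the rim of the case.
3. I lowered the tongue into the opening and slid it under the striped edge, with no measurable force.
4. I swung the far edge down, let go, then pressed the far end lightly with the shut fingers.

**Last checks:**
- **Position:** the plate centre is within about 0.5 mm of the case centre in the last wrist picture. Before the final press it was square to the case within about 0.3°.
- **Flatness:** after I let go, the wrist picture suggested the far end might be slightly raised. The press met the plate at 60.3 mm, against 60 mm for fully flat, with about 15 N, and the later pictures show it lying flat.
- **Blue box:** it has not moved; its position in the side picture is the same to about 0.1 pixel.
- **Robot:** it is clear of everything.

**One disagreement:** early on, the side camera placed things up to about 8 mm away in y from where the wrist camera did. I used the wrist camera's values, and the fit bore them out.

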